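# Shim the rocking clay scale

## Robot

A 7-joint arm with a two-finger parallel gripper is mounted at the origin on the work surface. World frame = base frame: x ahead of the robot, y to its left, z up, the work surface at z = 0. Lengths are in mm, angles in rad, forces in N, time in s.
With the tool pointing down it reaches from about 350 to 775 mm from the base axis. Payload 3.1 kg.
Tool frame: the origin (TCP) lies on the mounting face of the last link; the fingertips stand 173 mm ahead of it and the grasp point (between the pads) lies 155 mm ahead of it; y points along the fingers, x is the direction in which the jaws open and shut, and the axes are right-handed (so a half turn about y gives the same grasp; the last joint's range is limited). The gripper opens to 85 mm and grips with 20 to 120 N. Pads are 22 mm wide; open, the fingers measure 114 mm over their backs; the gripper's body (76 mm by 85 mm) begins 54 mm behind the grasp point. The pads swing forward as they close: fully open they stand 13 mm farther back than shut.
Start: joints at [-1.208, 0.311, 0.014, 1.512, -0.004, 1.319, -0.027], TCP at [216.58, 505.575, 404.704] pointing down, gripper open.
Joint ranges: [-2.7, 2.7], [-0.3, 1.91], [-1.27, 1.3], [0.12, 2.57], [-1.44, 4.58], [0.2, 2.03], [-3.05, 3.05]. Speed limits (rad/s): [2.79, 2.79, 3.14, 3.14, 3.14, 3.14, 3.14].

## Interface

Orientations are given as a rotation vector (axis times angle).
In Python, from station import robot gives the robot as it stands. The module is installed in compiled form; this text tells all that it offers.
- The arm moves only by the tool arm_command, never from a script. Its argument "rows" is a list of rows, each a list of 6 numbers: the shift along the tool's x, y, z in m, then the turn, a rotation vector about the tool's x, y, z in units of 5 degrees (1.0 is 5 degrees). A call has 1 to 12 rows; each row is the pose to reach, as a shift and turn from the pose measured when the call began, along the tool's axes at that moment; what a row does not reach only later rows make up. A row lasts 1/8 s, in which the tool goes at most 62.5 mm and 10.7 degrees, less where a joint would pass 70% of its speed; a pose out of reach is approached as far as the arm can. A call with a gripper value outside its range is refused whole. "claw" is the opening, from 0 (shut) to 1 (fully open), set as the call begins (left out, the last holds). The fingers move at their own pace and stop on an object; the grip force is fixed at half the most. Time passes only in rows, so rows that repeat a pose let the fingers close. It gives the time, the measured TCP pose, the force and the opening at its end, in the units of the state.
- robot.state(): the state, without advancing time (a new reading comes with each control period).
- robot.read_camera(name): name is "scene" or "top" or "wrist"; returns a dict with "pixels" (400x640x3 uint8, red, green, blue), "intrinsics" (3x3 intrinsics, pixels), "pose" (4x4, takes a point from camera to world coordinates); the wrist camera has in their place "hand_eye" (4x4, takes a point from camera to tool coordinates, whose origin is the TCP and whose axes are the tool frame's). Camera axes: x right, y down, z forward; pixel columns grow to the right and rows downward; lengths in mm; the calibration is good to about 2 mm. A picture is of the moment at which its call begins: read the wrist's pose just before it. There is no depth.
- robot.hand_in(): hands the job in, once; it reports no verdict.
Trained networks look in a picture, given as the dict that the camera call returned (one of the last four; its "shot" number tells which), for a name from the list of things; names that differ only in an ending like _2 or _b are one class to them, and where a whole thing is asked for, a point or a joint stands for the part that bears it (a point fixed in the world has none). Each returns a list of dicts, best first, with "confidence" (0 to 1); they miss things now and then, are a little off and sometimes report something else, mostly with a low value. They report only what shows in the picture. A call takes as long as a camera call. They do not tell look-alikes from the thing itself.
- robot.find_in(picture, thing): "xyz" ([x, y, z] in mm, in world coordinates, good to about 4 mm: the middle of the surface that is visible of it).
- robot.pinpoint(picture, thing): "xyz" ([x, y, z] in mm, in world coordinates, good to about 4 mm: a listed point, or the origin of a listed thing).
The state is a dict: "time_s": time; "joint_pos": joint angles; "qd": joint speeds; "joint_efforts": joint torques, N m; "position": TCP position; "tcp_rot": TCP orientation; "ft_force": force on the tool from outside, world axes, zero at the start; "ft_torque": the same for the moment, N m; "grip_width": finger opening in mm.
Only numpy, scipy, OpenCV 4.12 (cv2) and the standard library are available. Lean on these libraries where they do the work, as an engineer would, in place of code of your own. Each camera call takes 0.05 s, during which the arm holds its last target.

## Task

The potter's bench scale rocks because one foot, at its far right corner, has lost its rubber shoe. Push the wooden wedge along the table, thin end first, under that bare foot until it bites snugly, then press down lightly with the fingertips on the corner of the pan over that foot to make sure that the scale no longer rocks, and move clear. Push and press only: do not pick up the wedge or the scale, do not shove the scale out of place, and leave the other things on the table where they are.

Things in the scene. Friction and masses are not known exactly. Their poses are not given: they have to be found in the camera images.
- scale: light grey bench scale, loose, 4 kg, display apron towards the robot. Origin on the table under the housing's middle; x points away from the display, y to its user's left, z up. Housing 220 (x) by 240 mm (y), underside 18, top 50 mm high; apron to x = -155. Feet at x = +-85, y = +-95. It stands level on three feet, and rocks towards the bare one when that corner is pressed with about 4 N
- bare_foot: the bare steel stud (22 mm across) at x = +85, y = -95 mm of the scale, fixed to it. Origin at the centre of its flat underside, which hangs 6 mm above the table. Nothing else under the scale is lower than 18 mm within 100 mm of it; it can be reached from the scale's right (-y) side. The scale skids on the table when the wedge is pushed with about 13 N or more
- pan: stainless pan fixed on the scale, 200 mm (scale x) by 230 mm (scale y), its top 61 mm above the table. Origin at the centre of the pan plate's underside, axes as the scale's
- pan_corner (a point): point on top of the pan, 61 mm above the table, 30 mm inward from both edges of its corner over the bare foot: press here, within 45 mm. A press of 5 to 25 N shows whether the scale rocks; more than 45 N is too much for it
- wedge: loose hardwood wedge, 35 g, 130 mm long, 40 wide, 16 high at its flat thick end, tapering evenly to 1.5 mm. Origin at the centre of its underside; x runs to the thin end. It lies right of the scale, pointing at the bare foot within about 25 degrees; a nudge on the side of its thin half turns it. It slides freely until its tip is 40 mm past the foot's outer edge, then bites: 4 to 11 N make it snug
- teapot: bystander: brown clay teapot without its lid, 110 mm across and 70 mm high plus spout and handle, behind the scale. Origin at the centre of its underside
- teapot_lid: bystander: the teapot's lid, 62 mm across, 36 mm high with its knob, right of the scale, on the robot's side of the wedge. Origin at the centre of its underside
- tea_cup: bystander: small clay cup, 64 mm across, 45 mm high, right of the scale near the lid. Origin at the centre of its underside
- carving_knife: bystander: carving knife with a dark wooden handle, 150 mm long, 12 mm high, lying beyond the wedge. Origin on the table under a point 55 mm from the handle's butt; its x runs to the blade
- tool_pot: bystander: clay pot 80 mm across and 100 mm high with tools standing in it up to 210 mm, at the far right. Origin at the centre of its underside
- spray_bottle: bystander: spray bottle, 68 mm across, 185 mm high, to the left. Origin at the centre of its underside
- paddle: bystander: wooden clay paddle, 258 mm long, 70 mm wide, to the left. Origin on the table under the root of its blade; its x runs along the blade
Not all that is in view belongs to the job. Several things look just like the wedge: the one meant starts farthest to the robot's left.

How it is judged:
By the outcome, as a careful person would: the job done as asked, in the order asked, and still so for the second after the job is handed in, with the robot touching nothing.
It also fails if it takes over 67 s, if anything falls off the work surface, if the arm or the gripper's body presses on something with over 40 N, if the wrist force passes 120 N, or if a joint passes its speed limit or range.

## Working session

There is one attempt and no reset: what is moved stays moved. The work goes in short steps, Python scripts to look and compute and a tool call to move; the robot and the scene stay as the last step left them, time stands still between calls to the robot, and variables do not carry over. Pictures are saved under pics/ and viewed, and the job is handed in when it is done.

Besides the shell and the picture viewer there is one more tool, called after ">>>" by a JSON object that holds its "op" and its "data". arm_command: Moves the arm, as the interface text tells. Its arguments: {"type":"object","properties":{"rows":{"type":"array","items":{"type":"array","items":{"type":"number"}}},"claw":{"type":"number"}},"required":["rows"]}

```bash
mkdir -p pics; ls
python3 - <<'E'
from station import robot
import cv2
s=robot.state();print(s)
for n in ["scene","top","wrist"]:
    p=robot.read_camera(n);cv2.imwrite(f"pics/{n}0.png",p["pixels"][:,:,::-1])
    print(n,p["intrinsics"].tolist(),p.get("pose",p.get("hand_eye")).round(3).tolist() if hasattr(p.get("pose",p.get("hand_eye")),'round') else p.get("pose",p.get("hand_eye")))
    if n!="wrist":
        for t in ["scale","bare_foot","pan_corner","pan","wedge","teapot_lid","tea_cup","carving_knife","tool_pot"]:
            for f in ("pinpoint",):
                print(n,t,[(([round(float(v)) for v in d["xyz"]]),round(d["confidence"],2)) for d in getattr(robot,f)(p,t)])
print(robot.state()["time_s"])
E
```

```text
pics
{'time_s': 0.0, 'joint_pos': array([-1.2077167 ,  0.31172108,  0.01399959,  1.51309858, -0.00438338,
        1.31919399, -0.02721992]), 'qd': array([-0.0014215 , -0.0010266 , -0.00066202,  0.00099323,  0.00057999,
        0.00172616,  0.00020069]), 'joint_efforts': array([-2.65017225e-04, -3.79910803e+01,  1.46112512e-01, -2.30588472e+01,
        1.23166750e-02,  1.35729747e-02,  1.05587125e-05]), 'position': array([216.44807692, 505.25637145, 403.60636383]), 'tcp_rot': array([-1.37535686, -0.9047144 ,  0.90789067]), 'ft_force': array([ 0.07661345, -0.11888017, -0.28316633]), 'ft_torque': array([-0.04306524, -0.04483361,  0.00453388]), 'grip_width': 85.1265240605647}
scene [[450.88443774975246, 0.0, 325.72026483124506], [0.0, 450.88443774975246, 197.828235806755], [0.0, 0.0, 1.0]] [[-0.516, 0.59, -0.621, 1255.485], [0.857, 0.345, -0.384, 494.457], [-0.013, -0.73, -0.683, 932.925], [0.0, 0.0, 0.0, 1.0]]
scene scale [([508, 66, 0], 0.6)]
scene bare_foot []
scene pan_corner []
scene pan [([509, 66, 58], 0.85)]
scene wedge [([611, -142, -3], 0.74), ([243, -250, -2], 0.71)]
scene tea
[... 335 characters left out ...]
-0.007, 0.002, 15.662], [-0.001, -0.17, -0.985, 1373.497], [0.0, 0.0, 0.0, 1.0]]
top scale [([512, 69, -1], 0.82)]
top bare_foot []
top pan_corner [([578, -21, 59], 0.82)]
top pan [([506, 71, 61], 0.6), ([377, 456, -2], 0.5), ([443, -225, 1], 0.41)]
top wedge [([240, -249, 0], 0.85), ([616, -141, 3], 0.75)]
top teapot_lid [([441, -134, -1], 0.69)]
top tea_cup [([442, -227, 0], 0.8)]
top carving_knife [([718, -131, -2], 0.49)]
top tool_pot [([695, -421, -2], 0.68)]
wrist [[354.64345134079986, 0.0, 320.05969204027485], [0.0, 354.64345134079986, 204.31447934535834], [0.0, 0.0, 1.0]] [[1.0, 0.0, -0.0, 0.333], [0.0, -0.286, 0.958, 31.25], [-0.0, -0.958, -0.286, 72.216], [0.0, 0.0, 0.0, 1.0]]
1.05
```

View pics/top0.png

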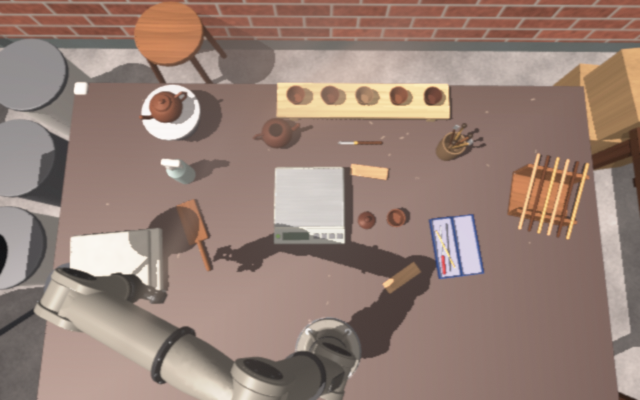

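View pics/scene0.png

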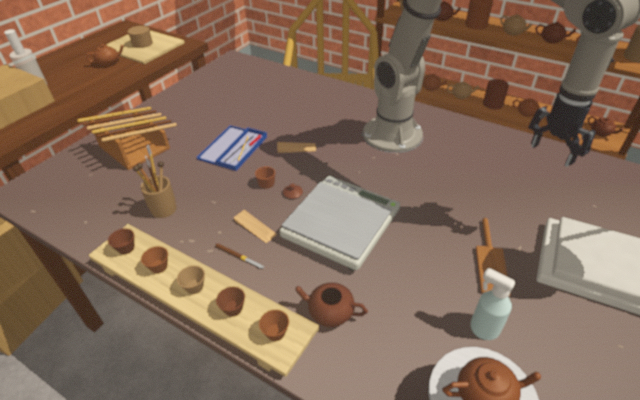

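Run:
```python
import cv2
a=cv2.imread("pics/top0.png");b=cv2.imread("pics/scene0.png")
c=cv2.resize(a[60:160,290:420],None,fx=6,fy=6,interpolation=cv2.INTER_CUBIC);cv2.imwrite("pics/topc.png",c)
from station import robot
from scipy.spatial.transform import Rotation as R
print(R.from_rotvec(robot.state()["tcp_rot"]).as_matrix().round(3))
```

```text
[[ 0.394  0.    -0.919]
 [ 0.919  0.     0.394]
 [ 0.    -1.     0.   ]]
```

View pics/topc.png

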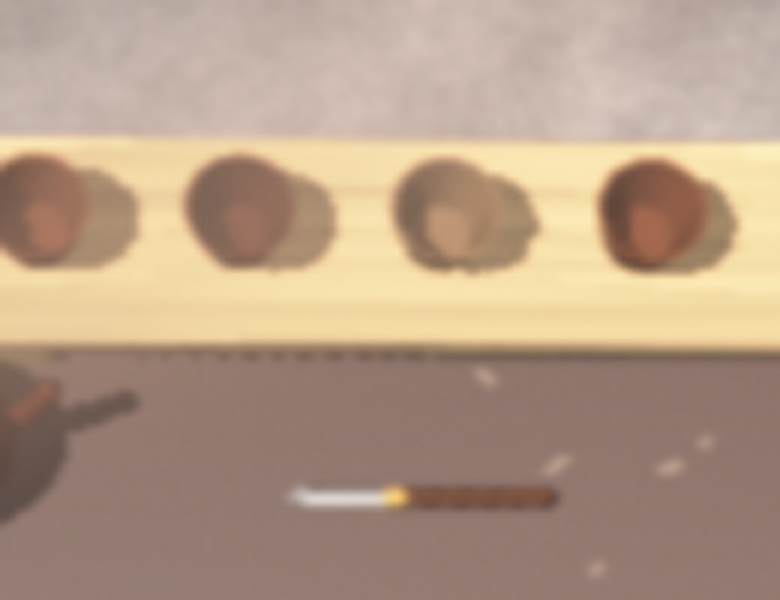

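Scene and top agree. The scale is at about (510, 67) with yaw ≈ 0, so the bare foot should be near (595, -28).

Wedge look-alikes in the top image:
- (369,172), at world (614,-141), the one farthest to the robot's left.
- (402,277), at world (242,-250).
- The wood pieces at (465,225) and at the right are other things.

I choose (369,172) and will check it with the wrist camera.

>>> {"op": "arm_command", "data": {"rows": [[-0.036, 0, -0.05, 0, 1.2, 0], [-0.072, 0, -0.1, 0, 2.4, 0], [-0.108, 0.005, -0.15, 0, 3.6, 0], [-0.144, 0.01, -0.2, 0, 4.8, 0], [-0.18, 0.015, -0.25, 0, 6, 0], [-0.216, 0.02, -0.3, 0, 7.2, 0], [-0.252, 0.025, -0.35, 0, 8.4, 0], [-0.288, 0.03, -0.4, 0, 9.6, 0], [-0.324, 0.035, -0.45, 0, 10.8, 0], [-0.36, 0.045, -0.5, 0, 12, 0], [-0.396, 0.055, -0.55, 0, 13.36, 0], [-0.432, 0.064, -0.603, 0, 13.36, 0]], "claw": 0}}

```text
time_s: 2.55
position: [600.6, -128.3, 340.7]
tcp_rot: [-1.57, -0.001, 0.0]
ft_force: [0.3, 0.3, 0.5]
grip_width: 0.2
```

>>> {"op": "arm_command", "data": {"rows": [[0, 0, 0, 0, 0, 0]]}}

```text
time_s: 2.68
position: [600.7, -134.7, 339.0]
tcp_rot: [-1.576, 0.008, -0.005]
ft_force: [0.1, 0.0, -0.1]
grip_width: 0.0
```

```bash
cat > h.py <<'E'
from station import robot
import cv2, numpy as np
from scipy.spatial.transform import Rotation as R
def st():
    s=robot.state(); M=R.from_rotvec(s["tcp_rot"]).as_matrix()
    print("t",round(s["time_s"],2),"pos",s["position"].round(1),"xax",M[:,0].round(3),"yax",M[:,1].round(3),"F",s["ft_force"].round(2),"w",round(s["grip_width"],1),"q",s["joint_pos"].round(2))
    return s,M
def campose(p,s,M):
    if "pose" in p: return np.array(p["pose"])
    T=np.eye(4);T[:3,:3]=M;T[:3,3]=s["position"]
    return T@np.array(p["hand_eye"])
def ray(p,T,uv,z=0):
    d=T[:3,:3]@np.linalg.inv(p["intrinsics"])@np.array([uv[0],uv[1],1.]);o=T[:3,3]
    return o+d*(z-o[2])/d[2]
def proj(p,T,X):
    c=np.linalg.inv(T)@np.append(X,1); u=np.array(p["intrinsics"])@c[:3]; return u[:2]/u[2]
def snap(n,f):
    s,M=st(); p=robot.read_camera(n); cv2.imwrite("pics/"+f,p["pixels"][:,:,::-1]); return p,campose(p,s,M),s,M
E
python3 - <<'E'
from h import *
p,T,s,M=snap("wrist","w1.png")
import pickle;pickle.dump((dict(p),T),open("w1.pkl","wb"))
for t in ["scale","bare_foot","pan_corner","pan","wedge","teapot_lid","tea_cup","carving_knife"]:
    print(t,[(([round(float(v)) for v in d["xyz"]]),round(d["confidence"],2),proj(p,T,d["xyz"]).round()) for d in robot.pinpoint(p,t)])
E
```

```text
t 2.67 pos [ 600.7 -134.7  339. ] xax [ 1.    -0.009 -0.002] yax [-0.002 -0.005 -1.   ] F [ 0.07  0.02 -0.14] w 0.0 q [-0.2   0.53  0.6   1.44 -0.3   1.26  0.42]
scale [([440, -136, -2], 0.32, array([141., 185.]))]
bare_foot []
pan_corner [([576, -17, 58], 0.81, array([280.,  22.]))]
pan []
wedge [([613, -142, 0], 0.86, array([334., 190.]))]
teapot_lid []
tea_cup [([444, -227, 2], 0.7, array([157., 278.]))]
carving_knife [([717, -132, 0], 0.75, array([451., 178.]))]
```

View pics/w1.png

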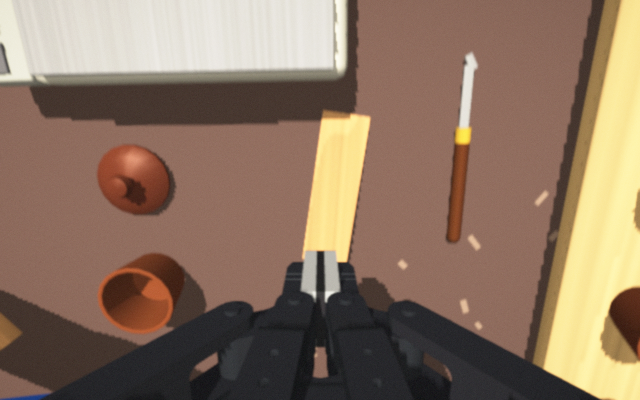

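The wedge's tip is at about (323,111)–(370,117) and the fingers hide its thick end. The pan corner is at about (338,70), the lid at (133,180), the cup at (140,295) and the knife at (465,150). I'll measure the edges.

Run:
```python
from h import *
import pickle
p,T=pickle.load(open("w1.pkl","rb"))
im=p["pixels"][:,:,::-1]
c=im[0:270,200:480]; c=cv2.resize(c,None,fx=2.6,fy=2.2,interpolation=cv2.INTER_CUBIC)
cv2.imwrite("pics/w1c.png",c)
for n,uv,z in [("tipL",(323,111),2),("tipR",(370,117),2),("Lb",(303,250),10),("Rb",(350,262),10),("pan near-right corner-ish",(30,78),58),("panR corner",(337,69),58),("pan far edge",(334,0),61),("hous",(348,75),45)]:
    print(n,ray(p,T,uv,z).round(1))
```

```text
tipL [603.5 -73.7   2. ]
tipR [642.9 -78.9   2. ]
Lb [ 584.5 -195.9   10. ]
Rb [ 627.5 -208.2   10. ]
pan near-right corner-ish [408.9 -48.7  58. ]
panR corner [612.6 -44.9  58. ]
pan far edge [610.4  -5.1  61. ]
hous [620.8 -47.9  45. ]
```

View pics/w1c.png

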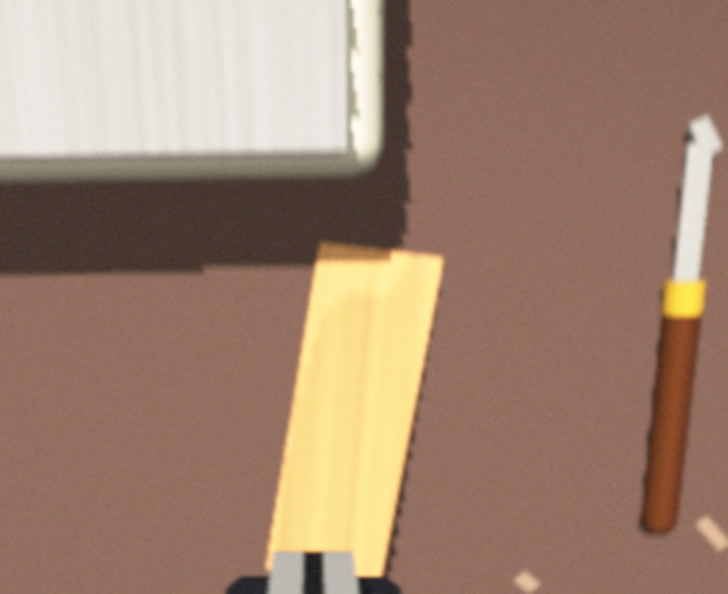

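Measured results:

| Item | Position / direction |
|---|---|
| Wedge tip | about (623,-76) |
| Wedge thick end | about (606,-202) |
| Wedge heading | about (0.13, 0.99) |
| Scale | about (511,68), yaw about 1° |
| Foot | about (597,-27) |

The tip has to turn toward the robot by about 24 mm, so I'll lower the fingers on the wedge's far side.

>>> {"op": "arm_command", "data": {"rows": [[0.04, 0.01, 0.012, 0, 0, 0], [0.07, 0.04, 0.022, 0, 0, 0], [0.072, 0.09, 0.022, 0, 0, 0], [0.072, 0.13, 0.022, 0, 0, 0], [0.072, 0.155, 0.022, 0, 0, 0], [0.072, 0.159, 0.022, 0, 0, 0], [0.072, 0.159, 0.022, 0, 0, 0]]}}

```text
time_s: 4.0
position: [673.2, -104.3, 183.4]
tcp_rot: [-1.57, -0.005, 0.0]
ft_force: [0.6, 0.2, 0.3]
grip_width: 0.1
```

>>> {"op": "arm_command", "data": {"rows": [[0, 0.004, -0.005, 0, 0, 0], [0, 0.007, -0.006, 0, 0, 0], [0, 0.007, -0.006, 0, 0, 0], [0, 0.007, -0.006, 0, 0, 0]]}}

```text
time_s: 4.5
position: [673.3, -110.3, 176.6]
tcp_rot: [-1.57, -0.005, 0.0]
ft_force: [0.2, 0.1, -0.3]
grip_width: -0.1
```

Run:
```python
from h import *
p,T,s,M=snap("wrist","w2.png")
st()
```

```text
t 4.5 pos [ 673.3 -110.3  176.6] xax [1.    0.003 0.003] yax [ 0.003  0.001 -1.   ] F [ 0.15  0.08 -0.34] w -0.1 q [-0.16  0.81  0.51  1.38 -0.43  1.05  0.43]
t 4.55 pos [ 673.3 -110.2  176.6] xax [1.    0.003 0.003] yax [ 0.003  0.001 -1.   ] F [ 1.34  0.42 -0.71] w 0.3 q [-0.16  0.81  0.51  1.38 -0.43  1.05  0.43]
```

View pics/w2.png

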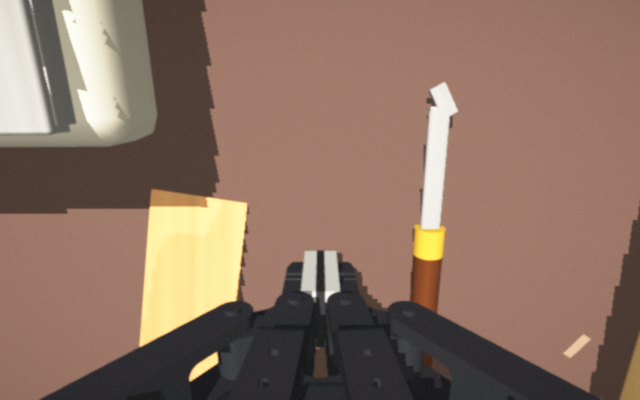

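The fingertips are at (320,255), between the wedge edge at (243,250) and the knife at (425,250). I'll lower 2 mm and nudge toward the robot.

>>> {"op": "arm_command", "data": {"rows": [[-0.006, 0.002, 0, 0, 0, 0], [-0.014, 0.002, 0, 0, 0, 0], [-0.02, 0.002, 0, 0, 0, 0], [-0.026, 0.002, 0, 0, 0, 0], [-0.03, 0.002, 0, 0, 0, 0], [-0.034, 0.002, 0, 0, 0, 0], [-0.038, 0.002, 0, 0, 0, 0], [-0.038, 0.002, 0, 0, 0, 0]]}}

```text
time_s: 5.55
position: [635.0, -110.4, 174.4]
tcp_rot: [-1.57, -0.005, 0.0]
ft_force: [-0.1, 0.1, 0.5]
grip_width: -0.1
```

Run:
```python
from h import *
p,T,s,M=snap("wrist","w3.png")
p,T,s,M=snap("top","t3.png")
a=p["pixels"][140:260,260:420,::-1];cv2.imwrite("pics/t3c.png",cv2.resize(a,None,fx=5,fy=5,interpolation=cv2.INTER_CUBIC))
```

```text
t 5.55 pos [ 635.  -110.4  174.4] xax [1.    0.003 0.003] yax [ 0.003  0.001 -1.   ] F [-0.06  0.06  0.46] w -0.1 q [-0.18  0.75  0.52  1.51 -0.42  0.99  0.46]
t 5.6 pos [ 635.2 -110.4  174.4] xax [1.    0.003 0.003] yax [ 0.003  0.001 -1.   ] F [ 0.02 -0.31  0.92] w -0.3 q [-0.18  0.75  0.52  1.51 -0.42  0.99  0.46]
```

View pics/w3.png

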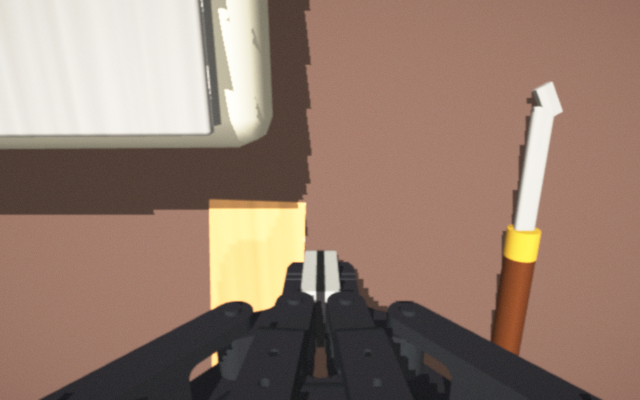

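Run:
```python
from h import *
s,M=st(); p=robot.read_camera("wrist"); T=campose(p,s,M)
for n,uv,z in [("tipL",(209,199),0),("tipLtop",(209,200),1.5),("tipR",(306,204),1.5),("Lb",(212,360),8),("panc",(212,133),61),("panx",(203,0),61),("pany",(0,135),61)]:
    print(n,ray(p,T,uv,z).round(1))
for t in ["wedge","pan_corner","scale","bare_foot"]:
    print(t,[(([round(float(v)) for v in d["xyz"]]),round(d["confidence"],2)) for d in robot.pinpoint(p,t)])
```

```text
t 5.65 pos [ 635.3 -110.3  174.5] xax [1.    0.003 0.003] yax [ 0.003  0.001 -1.   ] F [ 0.18 -0.77 -0.01] w 0.3 q [-0.18  0.75  0.52  1.51 -0.42  0.99  0.46]
tipL [589.6 -77.9   0. ]
tipLtop [590.1 -78.    1.5]
tipR [630.3 -79.6   1.5]
Lb [ 587.  -152.1    8. ]
panc [611.2 -45.2  61. ]
panx [611.6 -18.1  61. ]
pany [562.9 -45.8  61. ]
wedge []
pan_corner []
scale []
bare_foot []
```

View pics/t3c.png

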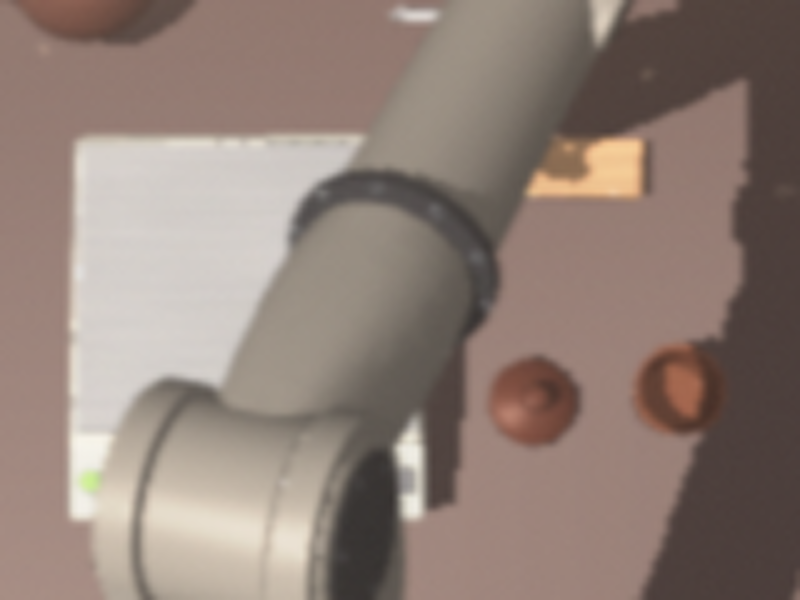

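>>> {"op": "arm_command", "data": {"rows": [[-0.004, 0, 0, 0, 0, 0], [-0.009, 0, 0, 0, 0, 0], [-0.009, 0, 0, 0, 0, 0]]}}

```text
time_s: 6.28
position: [625.8, -110.5, 174.3]
tcp_rot: [-1.57, -0.004, 0.001]
ft_force: [-0.2, 0.6, -0.3]
grip_width: 0.4
```

Run:
```python
from h import *
p,T,s,M=snap("wrist","w4.png")
cv2.imwrite("pics/w4c.png",cv2.resize(p["pixels"][100:400,140:400,::-1],None,fx=2,fy=2,interpolation=cv2.INTER_CUBIC))
```

```text
t 6.28 pos [ 625.8 -110.5  174.3] xax [1.    0.003 0.002] yax [ 0.002  0.001 -1.   ] F [-0.22  0.57 -0.25] w 0.4 q [-0.18  0.74  0.52  1.54 -0.42  0.97  0.46]
```

View pics/w4c.png

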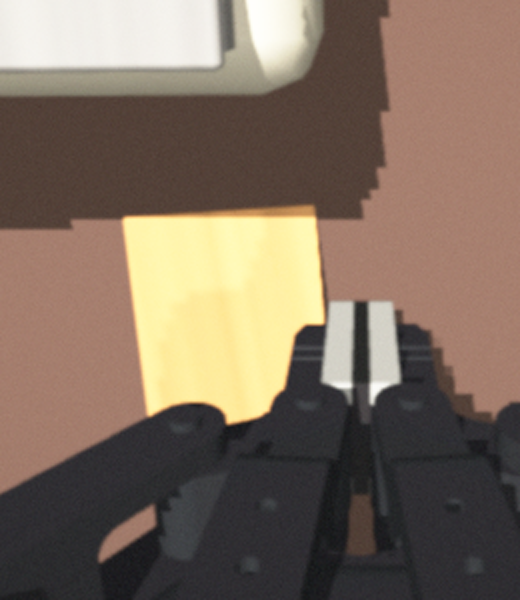

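>>> {"op": "arm_command", "data": {"rows": [[0.008, -0.01, 0, 0, 0, 0], [0.008, -0.06, 0, 0, 0, 0], [0.002, -0.1, -0.04, 0, 0, 0], [-0.01, -0.12, -0.09, 0, 0, 0], [-0.022, -0.12, -0.13, 0, 0, 0], [-0.022, -0.12, -0.15, 0, 0, 0], [-0.022, -0.12, -0.15, 0, 0, 0]], "claw": 0.25}}

```text
time_s: 7.2
position: [604.3, -261.7, 294.1]
tcp_rot: [-1.57, -0.003, -0.002]
ft_force: [0.9, 1.2, 0.5]
grip_width: 20.7
```

Run:
```python
from h import *
p,T,s,M=snap("wrist","w5.png")
import pickle;pickle.dump((dict(p),T),open("w5.pkl","wb"))
for t in ["wedge","pan_corner","scale","teapot_lid"]:
    print(t,[(([round(float(v)) for v in d["xyz"]]),round(d["confidence"],2)) for d in robot.pinpoint(p,t)])
```

```text
t 7.2 pos [ 604.3 -261.7  294.1] xax [1.    0.001 0.003] yax [ 0.003  0.001 -1.   ] F [0.93 1.24 0.51] w 20.7 q [ 0.04  0.66  0.58  1.36 -0.36  1.23  0.64]
wedge [([598, -145, -1], 0.62), ([718, -134, 1], 0.45)]
pan_corner []
scale []
teapot_lid [([440, -132, -1], 0.67)]
```

View pics/w5.png

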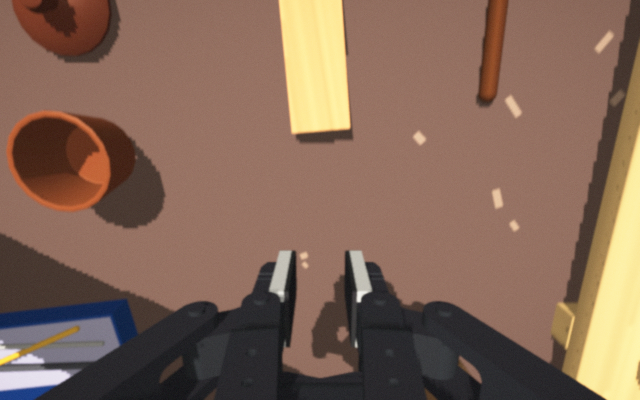

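Run:
```python
from h import *
import pickle
p,T=pickle.load(open("w5.pkl","rb"));print(T[:3,3])
for n,uv,z in [("bL",(292,134),16),("bR",(351,130),16),("Lfar",(279,0),6),("Rfar",(343,0),6)]:
    print(n,ray(p,T,uv,z).round(1))
```

```text
[ 604.65619965 -189.07971135  262.91162441]
bL [ 586.4 -212.    16. ]
bR [ 626.8 -209.3   16. ]
Lfar [ 579.1 -127.8    6. ]
Rfar [ 620.4 -127.7    6. ]
```

The wedge now points at (-0.075, 1), with its rear centre at (606.6,-210.6). Its axis passes about 3 mm from the foot. I'll lower the slightly open fingers behind the thick end and square them to the push line (-3.3°).

>>> {"op": "arm_command", "data": {"rows": [[0.004, 0.03, 0.015, 0, -0.66, 0], [0.004, 0.07, 0.02, 0, -0.66, 0], [0.004, 0.1, 0.02, 0, -0.66, 0], [0.004, 0.114, 0.02, 0, -0.66, 0], [0.004, 0.116, 0.02, 0, -0.66, 0], [0.004, 0.116, 0.02, 0, -0.66, 0]]}}

```text
time_s: 8.2
position: [610.2, -237.7, 179.0]
tcp_rot: [-1.568, -0.055, 0.047]
ft_force: [-0.1, -0.3, 0.2]
grip_width: 21.3
```

Run:
```python
from h import *
p,T,s,M=snap("wrist","w6.png")
```

```text
t 8.2 pos [ 610.2 -237.7  179. ] xax [0.998 0.065 0.005] yax [ 0.005  0.002 -1.   ] F [-0.11 -0.3   0.2 ] w 21.3 q [ 0.03  0.76  0.51  1.48 -0.42  1.01  0.71]
```

View pics/w6.png

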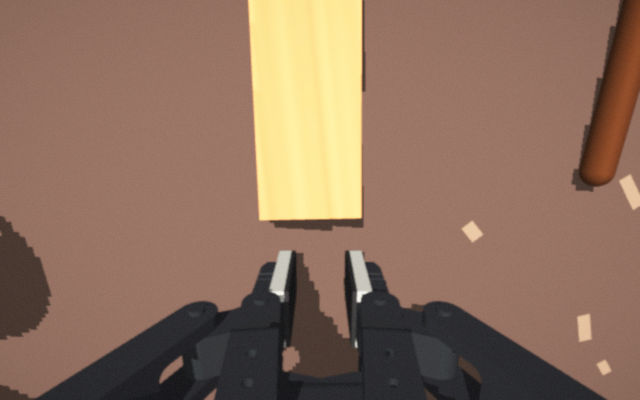

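>>> {"op": "arm_command", "data": {"rows": [[-0.003, 0.002, 0.004, 0, 0, 0], [-0.003, 0.002, 0.01, 0, 0, 0], [-0.003, 0.002, 0.016, 0, 0, 0], [-0.003, 0.002, 0.024, 0, 0, 0], [-0.0025, 0.002, 0.034, 0, 0, 0], [-0.002, 0.002, 0.044, 0, 0, 0], [-0.002, 0.002, 0.054, 0, 0, 0], [-0.001, 0.002, 0.06, 0, 0, 0], [-0.001, 0.002, 0.06, 0, 0, 0]]}}

```text
time_s: 9.38
position: [605.6, -177.1, 177.2]
tcp_rot: [-1.568, -0.056, 0.048]
ft_force: [-0.2, -0.1, 0.0]
grip_width: 21.4
```

Run:
```python
from h import *
p,T,s,M=snap("wrist","w7.png")
```

```text
t 9.38 pos [ 605.6 -177.1  177.2] xax [0.998 0.066 0.005] yax [ 0.005  0.003 -1.   ] F [-0.15 -0.06  0.01] w 21.4 q [-0.08  0.72  0.51  1.56 -0.41  0.97  0.63]
```

View pics/w7.png

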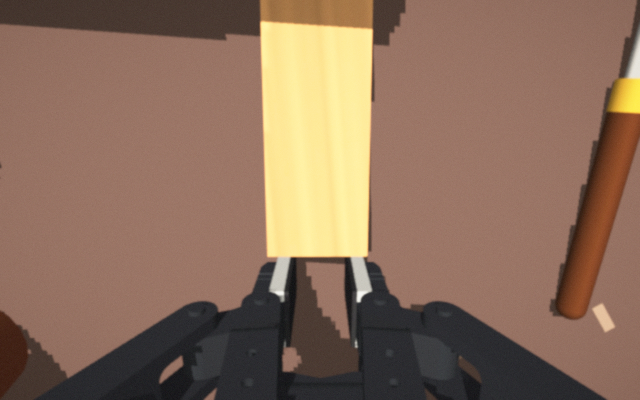

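The wedge sits square against both fingers (rear edge at (267–368,257)). Its axis passes within about 1 mm of the foot, and the tip is about at the foot's edge. I'll keep pushing to just before it bites.

>>> {"op": "arm_command", "data": {"rows": [[0, 0, 0.007, 0, 0, 0], [0, 0, 0.014, 0, 0, 0], [0, 0, 0.02, 0, 0, 0], [0, 0, 0.026, 0, 0, 0], [0, 0, 0.03, 0, 0, 0], [0, 0, 0.032, 0, 0, 0], [0, 0, 0.032, 0, 0, 0]]}}

```text
time_s: 10.3
position: [603.3, -145.6, 177.3]
tcp_rot: [-1.568, -0.056, 0.047]
ft_force: [-0.7, 0.3, -0.4]
grip_width: 21.1
```

Run:
```python
from h import *
p,T,s,M=snap("wrist","w8.png")
```

```text
t 10.3 pos [ 603.3 -145.6  177.3] xax [0.998 0.066 0.005] yax [ 0.005  0.002 -1.   ] F [-0.72  0.27 -0.36] w 21.1 q [-0.13  0.71  0.52  1.59 -0.41  0.95  0.59]
```

View pics/w8.png

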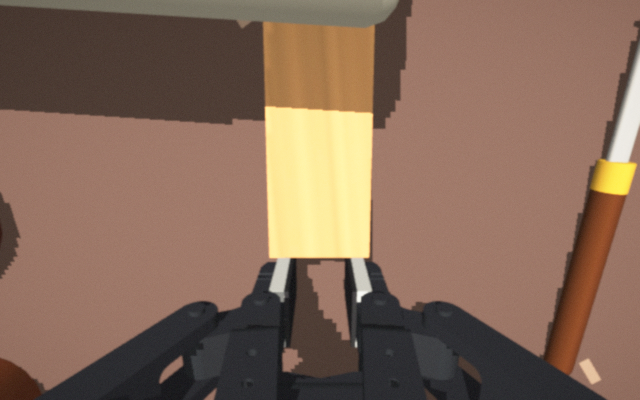

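>>> {"op": "arm_command", "data": {"rows": [[0, 0, 0.002, 0, 0, 0], [0, 0, 0.004, 0, 0, 0], [0, 0, 0.005, 0, 0, 0], [0, 0, 0.005, 0, 0, 0]]}}

```text
time_s: 10.85
position: [603.0, -140.7, 177.3]
tcp_rot: [-1.568, -0.056, 0.047]
ft_force: [-0.5, -0.1, -0.8]
grip_width: 21.3
```

>>> {"op": "arm_command", "data": {"rows": [[0, 0, 0.0015, 0, 0, 0], [0, 0, 0.0015, 0, 0, 0]]}}

```text
time_s: 11.1
position: [603.0, -138.9, 177.3]
tcp_rot: [-1.568, -0.056, 0.048]
ft_force: [0.5, -0.2, 0.7]
grip_width: 21.1
```

>>> {"op": "arm_command", "data": {"rows": [[0, 0, 0.0015, 0, 0, 0], [0, 0, 0.0015, 0, 0, 0]]}}

```text
time_s: 11.35
position: [602.9, -137.3, 177.3]
tcp_rot: [-1.568, -0.056, 0.048]
ft_force: [0.6, -0.5, 0.3]
grip_width: 21.3
```

>>> {"op": "arm_command", "data": {"rows": [[0, 0, 0.001, 0, 0, 0], [0, 0, 0.001, 0, 0, 0]]}}

```text
time_s: 11.6
position: [602.8, -136.5, 177.3]
tcp_rot: [-1.568, -0.056, 0.048]
ft_force: [0.6, -0.7, -0.6]
grip_width: 21.5
```

>>> {"op": "arm_command", "data": {"rows": [[0, 0, 0.001, 0, 0, 0], [0, 0, 0.001, 0, 0, 0]]}}

```text
time_s: 11.85
position: [602.6, -136.1, 177.4]
tcp_rot: [-1.569, -0.056, 0.047]
ft_force: [-0.7, -2.5, -1.0]
grip_width: 21.5
```

>>> {"op": "arm_command", "data": {"rows": [[0, 0, 0.001, 0, 0, 0], [0, 0, 0.001, 0, 0, 0]]}}

```text
time_s: 12.1
position: [602.5, -135.7, 177.4]
tcp_rot: [-1.57, -0.055, 0.047]
ft_force: [0.3, -3.1, -0.8]
grip_width: 21.4
```

Biting at TCP y ≈ -136, as predicted. I'll raise the push force carefully.

>>> {"op": "arm_command", "data": {"rows": [[0, 0, 0.0015, 0, 0, 0], [0, 0, 0.0015, 0, 0, 0]]}}

```text
time_s: 12.35
position: [602.4, -135.2, 177.6]
tcp_rot: [-1.572, -0.055, 0.046]
ft_force: [0.1, -4.5, -1.3]
grip_width: 21.0
```

>>> {"op": "arm_command", "data": {"rows": [[0, 0, 0.002, 0, 0, 0], [0, 0, 0.002, 0, 0, 0]]}}

```text
time_s: 12.6
position: [602.1, -134.6, 177.7]
tcp_rot: [-1.575, -0.055, 0.045]
ft_force: [0.6, -5.4, -0.3]
grip_width: 21.6
```

>>> {"op": "arm_command", "data": {"rows": [[0, 0, 0.0025, 0, 0, 0], [0, 0, 0.0025, 0, 0, 0]]}}

```text
time_s: 12.85
position: [601.9, -134.0, 177.9]
tcp_rot: [-1.579, -0.055, 0.043]
ft_force: [0.8, -6.9, -2.5]
grip_width: 21.4
```

Run:
```python
from h import *
p,T,s,M=snap("wrist","w9.png")
st()
```

```text
t 12.85 pos [ 601.9 -134.   177.9] xax [0.998 0.062 0.007] yax [ 0.008 -0.008 -1.   ] F [ 0.83 -6.92 -2.53] w 21.4 q [-0.16  0.7   0.52  1.6  -0.4   0.94  0.56]
t 12.9 pos [ 601.9 -134.1  177.9] xax [0.998 0.062 0.007] yax [ 0.007 -0.008 -1.   ] F [ 1.46 -6.22 -1.53] w 21.3 q [-0.16  0.7   0.52  1.6  -0.4   0.94  0.56]
```

View pics/w9.png

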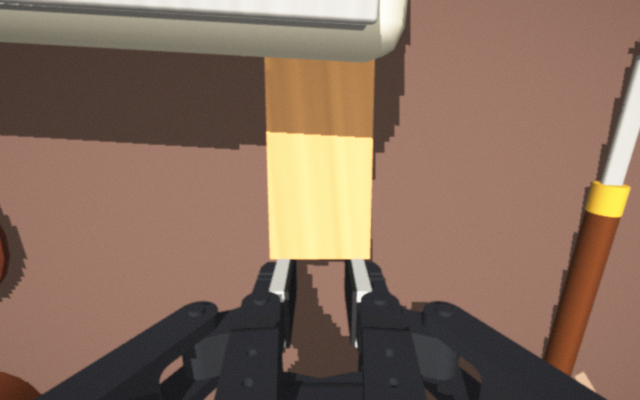

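Snug at about 7 N. I'll back off straight, rise, shut the fingers and look.

>>> {"op": "arm_command", "data": {"rows": [[0, 0, -0.008, 0, 0, 0], [0, 0, -0.03, 0, 0, 0], [0, -0.02, -0.04, 0, 0.3, 0], [0, -0.07, -0.04, 0, 0.6, 0], [0, -0.12, -0.03, 0, 0.7, 0], [0, -0.13, -0.03, 0, 0.7, 0], [0, -0.13, -0.03, 0, 0.7, 0]], "claw": 0}}

```text
time_s: 13.78
position: [603.0, -161.9, 308.6]
tcp_rot: [-1.577, -0.009, -0.005]
ft_force: [-0.1, -0.1, -0.6]
grip_width: 0.0
```

Run:
```python
from h import *
p,T,s,M=snap("wrist","w10.png")
import pickle;pickle.dump((dict(p),T),open("w10.pkl","wb"))
print("wrist",[(([round(float(v)) for v in d["xyz"]]),round(d["confidence"],2)) for t in ["pan_corner","wedge"] for d in robot.pinpoint(p,t)])
```

```text
t 13.78 pos [ 603.  -161.9  308.6] xax [1.    0.003 0.008] yax [ 0.008 -0.006 -1.   ] F [-0.05 -0.06 -0.58] w 0.0 q [-0.15  0.58  0.6   1.46 -0.33  1.2   0.49]
wrist [([597, -58, -3], 0.93)]
```

View pics/w10.png

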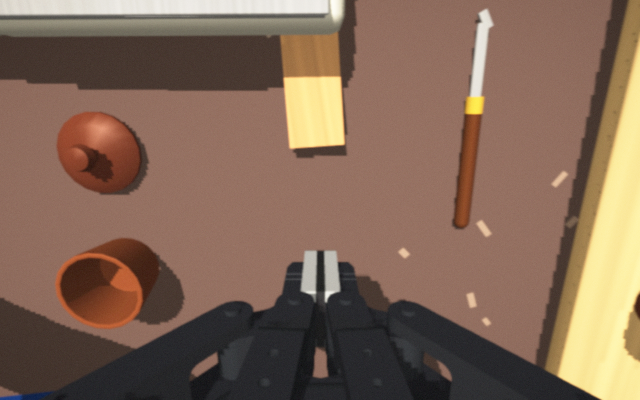

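>>> {"op": "arm_command", "data": {"rows": [[-0.008, 0, 0.05, 0, 0, 0], [-0.016, 0, 0.1, 0, 0, 0], [-0.02, 0.01, 0.135, 0, 0, 0], [-0.02, 0.04, 0.144, 0, 0, 0], [-0.02, 0.055, 0.144, 0, 0, 0], [-0.02, 0.058, 0.144, 0, 0, 0], [-0.02, 0.058, 0.144, 0, 0, 0]]}}

```text
time_s: 14.8
position: [582.4, -20.3, 247.2]
tcp_rot: [-1.578, -0.002, -0.004]
ft_force: [0.4, -0.3, -0.0]
grip_width: 0.1
```

Run:
```python
from h import *
p,T,s,M=snap("wrist","w11.png")
```

```text
t 14.8 pos [582.4 -20.3 247.2] xax [ 1.    -0.001  0.004] yax [ 0.004 -0.007 -1.   ] F [ 0.44 -0.3  -0.  ] w 0.1 q [-0.4   0.56  0.57  1.65 -0.33  1.03  0.28]
```

View pics/w11.png

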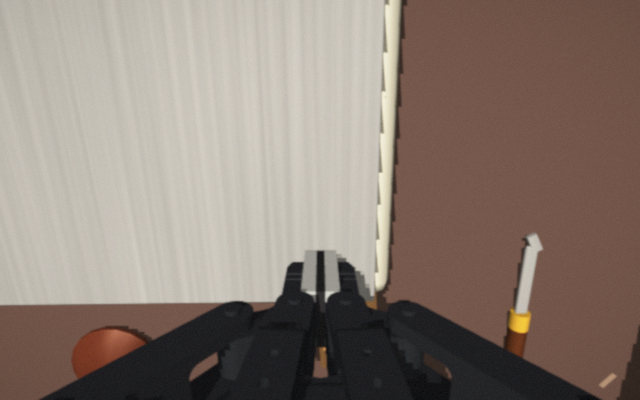

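The fingertips are about 27 mm in from the pan's corner, which shows at (375,302). That is the press point, so I'll descend gently.

>>> {"op": "arm_command", "data": {"rows": [[0, 0.004, 0, 0, 0, 0], [0, 0.008, 0, 0, 0, 0], [0, 0.01, 0, 0, 0, 0], [0, 0.01, 0, 0, 0, 0]]}}

```text
time_s: 15.35
position: [582.5, -20.1, 237.5]
tcp_rot: [-1.578, -0.003, -0.004]
ft_force: [-0.9, 0.8, -0.8]
grip_width: -0.0
```

>>> {"op": "arm_command", "data": {"rows": [[0, 0.0015, 0, 0, 0, 0], [0, 0.002, 0, 0, 0, 0]]}}

```text
time_s: 15.6
position: [582.5, -20.1, 235.5]
tcp_rot: [-1.578, -0.003, -0.004]
ft_force: [0.3, -0.8, -0.5]
grip_width: 0.1
```

>>> {"op": "arm_command", "data": {"rows": [[0, 0.001, 0, 0, 0, 0], [0, 0.0015, 0, 0, 0, 0]]}}

```text
time_s: 15.85
position: [582.6, -20.1, 234.6]
tcp_rot: [-1.577, -0.003, -0.004]
ft_force: [-2.4, 0.0, 6.3]
grip_width: -0.2
```

>>> {"op": "arm_command", "data": {"rows": [[0, 0.001, 0, 0, 0, 0], [0, 0.0015, 0, 0, 0, 0], [0, 0.0015, 0, 0, 0, 0]]}}

```text
time_s: 16.23
position: [582.6, -20.3, 234.5]
tcp_rot: [-1.577, -0.003, -0.004]
ft_force: [-3.7, 0.4, 8.7]
grip_width: 0.3
```

Run:
```python
from h import *
p,T,s,M=snap("wrist","w12.png"); st()
```

```text
t 16.23 pos [582.6 -20.3 234.5] xax [ 1.    -0.001  0.005] yax [ 0.005 -0.006 -1.   ] F [-3.66  0.35  8.69] w 0.3 q [-0.39  0.57  0.56  1.66 -0.34  1.    0.29]
t 16.27 pos [582.6 -20.3 234.5] xax [ 1.    -0.001  0.005] yax [ 0.005 -0.006 -1.   ] F [-3.62 -0.17  9.5 ] w 0.4 q [-0.39  0.57  0.56  1.66 -0.34  1.    0.29]
```

>>> {"op": "arm_command", "data": {"rows": [[0, 0.002, 0, 0, 0, 0], [0, 0.0025, 0, 0, 0, 0], [0, 0.0025, 0, 0, 0, 0]]}}

```text
time_s: 16.65
position: [582.6, -20.5, 234.4]
tcp_rot: [-1.575, -0.003, -0.005]
ft_force: [-4.7, 1.1, 13.9]
grip_width: -0.0
```

Firm at 14 N: only 0.2 mm of travel from 6 N to 14 N, so there is no rocking. I'll lift clear and check.

>>> {"op": "arm_command", "data": {"rows": [[0, -0.01, 0, 0, 0, 0], [0, -0.05, 0, 0, 0, 0], [0, -0.1, -0.03, 0, 0, 0], [0, -0.13, -0.08, 0, 0, 0], [0.02, -0.13, -0.14, 0, 0, 0], [0.02, -0.13, -0.14, 0, 0, 0], [0.02, -0.13, -0.14, 0, 0, 0]]}}

```text
time_s: 17.52
position: [601.7, -159.9, 364.7]
tcp_rot: [-1.575, -0.002, -0.005]
ft_force: [0.6, 1.1, 0.2]
grip_width: -0.2
```

Run:
```python
from h import *
p,T,s,M=snap("wrist","w13.png")
for t in ["pan_corner","wedge","teapot_lid","tea_cup","carving_knife"]:
    print(t,[(([round(float(v)) for v in d["xyz"]]),round(d["confidence"],2)) for d in robot.pinpoint(p,t)])
for n in("scene","top"):
    p,T,s,M=snap(n,n+"13.png")
    for t in ["scale","pan","pan_corner","wedge"]:
        print(n,t,[(([round(float(v)) for v in d["xyz"]]),round(d["confidence"],2)) for d in robot.pinpoint(p,t)])
a=cv2.imread("pics/scene0.png")[150:290,200:440];b=cv2.imread("pics/scene13.png")[150:290,200:440]
cv2.imwrite("pics/cmp.png",cv2.resize(np.vstack([a,b]),None,fx=2.1,fy=2.1))
```

```text
t 17.52 pos [ 601.7 -159.9  364.7] xax [ 1.    -0.002  0.004] yax [ 0.004 -0.004 -1.   ] F [0.61 1.06 0.19] w -0.2 q [-0.17  0.53  0.63  1.38 -0.31  1.32  0.47]
pan_corner []
wedge [([602, -60, -2], 0.66)]
teapot_lid [([437, -136, -3], 0.83)]
tea_cup [([445, -231, 2], 0.82)]
carving_knife [([720, -134, 4], 0.61)]
t 17.82 pos [ 602.  -158.4  365. ] xax [1.    0.002 0.005] yax [ 0.005 -0.004 -1.   ] F [0.68 0.44 0.48] w -0.5 q [-0.17  0.53  0.63  1.38 -0.31  1.32  0.47]
scene scale [([504, 68, 0], 0.65)]
scene pan [([508, 62, 60], 0.62)]
scene pan_corner [([575, -20, 60], 0.85)]
scene wedge [([600, -59, 1], 0.91), ([245, -249, 0], 0.53)]
t 18.07 pos [ 601.8 -159.7  365.2] xax [ 1.    -0.001  0.005] yax [ 0.005 -0.005 -1.   ] F [ 0.58 -0.05 -0.04] w -0.0 q [-0.17  0.53  0.63  1.38 -0.31  1.32  0.47]
top scale [([507, 68, 2], 0.92)]
top pan [([507, 67, 62], 0.88), ([597, 510, -4], 0.74)]
top pan_corner [([578, -23, 63], 0.98), ([741, 187, 4], 0.55)]
top wedge [([240, -252, -1], 0.58)]
```

View pics/w13.png

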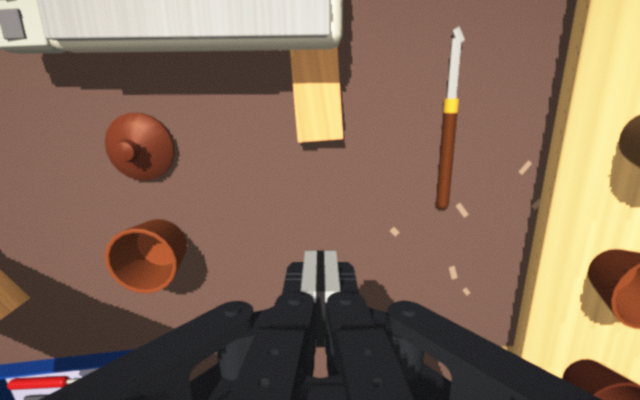

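View pics/cmp.png

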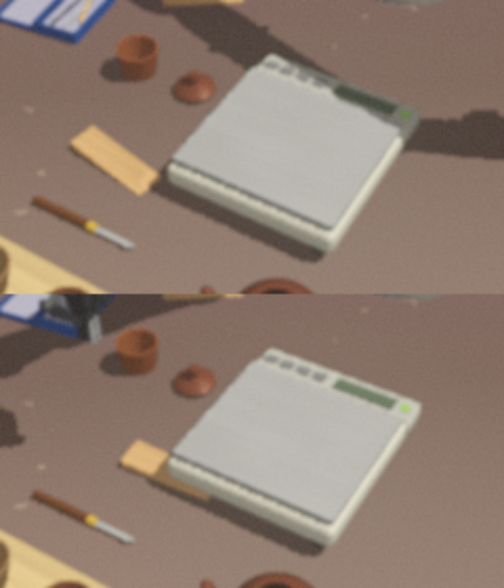

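Run:
```python
from station import robot
print(robot.hand_in())
```

```text
the job is handed in; nothing more can be done
None
```

The wedge is under the bare foot and snug, and the pan corner no longer rocks. I handed the job in at about 18 s, with the arm clear; no verdict was reported.

- **Wedge:** I nudged its thin end into line, then pushed it square along the table. It bit 40 mm past the foot's outer edge, as expected, and I stopped at about 7 N.
- **Press:** I pressed the pan corner with shut fingertips up to about 14 N. The fingertips moved only 0.2 mm between 6 and 14 N.
- **Last checks:** In the scene picture the scale sits where it did at the start. The wedge reads about (600,-59), which matches where the push stopped. The lid, cup and knife read within about 5 mm of their first positions, which is about the detector's error.
- **Misses and disagreements:**
  - The top camera's detector missed the wedge in the last picture, reporting only the look-alike, while the scene and wrist cameras found it.
  - During the press the wrist also read a sideways force of up to about 5 N, but I saw no shift of the scale.

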